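Scoop the turned beads into the shell bowl

TASK

With the upright-handled scoop, take up both turned wooden beads from the wooden tray together in one scoop and tip them into the coconut-shell bowl, which stays where it is. Then set the scoop down standing flat on its pan, back in the tray or on the bench, and let go of it; do not touch the beads with the fingers.

Things in the scene. Friction and masses are not known exactly. Their poses are not given: they have to be found in the camera images.
- scoop: Scoop, 0.12 kg, standing in a wooden tray. Origin: centre of pan's underside, z up, +x to the open lip (edge at x 43 mm). Pan 86 long, 82 wide (y), 24 mm walls; floor 2 mm, behind a 3.6 mm ridge at x 35 that a ramp climbs from the lip: beads stay in when level, roll out lip-down past 30 degrees. Upright wooden post handle at x -34: 14 thick (x), 28 wide (y), top 105 mm above the underside.
- bead_a: Turned round wooden bead, 30 mm diameter, 15 g, origin at its centre; on the tray floor ahead of the lip, on the scoop's -y side. The tray is fixed, open-topped, in line with the scoop as it starts: floor 4 mm above the bench (the pan starts flat on it), inner width 98 mm centred on the scoop, walls 8 mm thick, tops 28 mm above the bench, rear wall 1 mm behind the pan.
- bead_b: Same kind of bead, on the scoop's +y side; origin at its centre. The tray's far end wall leans outward 15 degrees and meets the floor 49 mm ahead of where the lip starts. Sliding the pan flat on the floor until the lip meets the end wall (gap under 2 mm; push of 10 to 25 N) forces the beads up and over the ridge into the pan; stopping shorter, they roll back out.
- shell_bowl: Brown half coconut shell bowl, loose, 0.15 kg, 104 mm across the rim, 41 mm high; inside about 90 mm wide at the rim, floor 5 mm above the bench; stands left of the tray. A narrower, taller white cup (72 wide, 52 mm high) nearby is not wanted. Origin: centre of its underside, z up.

How it is judged:
By the outcome, as a careful person would: the job done as asked, in the order asked, and still so for the second after the job is handed in, with the robot touching nothing.
It also fails if it takes over 51 s, if anything falls off the work surface, if the arm or the gripper's body presses on something with over 40 N, if the wrist force passes 120 N, or if a joint passes its speed limit or range.

ROBOT

A 6-joint arm with a two-finger parallel gripper is mounted at the origin on a cart in front of the work surface, level with it; the furniture and walls round the work are solid. World frame = base frame: x ahead of the robot, y to its left, z up, the work surface at z = 0. Lengths are in mm, angles in rad, forces in N, time in s.
With the tool pointing down it reaches from about 350 to 775 mm from the base axis. Payload 7.3 kg.
Tool frame: the origin (TCP) lies midway between the tips of the shut fingers; the grasp point (between the pads) lies 19 mm behind it; x points along the fingers, y is the direction in which the jaws open and shut, and the axes are right-handed (so a half turn about x gives the same grasp; the last joint's range is limited). The gripper opens to 92 mm and grips with 3 to 60 N. Pads are 19 mm wide; open, the fingers measure 130 mm over their backs; the gripper's body (75 mm by 190 mm) begins 47 mm behind the grasp point.
Start: joints at [1.2, 0.342, 1.524, -0, 1.275, -0.146], TCP at [117.012, 511.814, 226.741] pointing down, gripper open.
Joint ranges: [-2.53, 2.53], [-0.77, 2.02], [0.04, 2.7], [-1, 4.14], [0.28, 2.66], [-3.11, 3.11]. Speed limits (rad/s): [2.57, 2.57, 3.14, 3.14, 3.14, 3.14].

INTERFACE

Orientations are given as [roll, pitch, yaw] about the fixed x, y, z axes, in that order (R = Rz(yaw) Ry(pitch) Rx(roll)).
In Python, from plant import get_obs, capture, close_job gives the robot as it stands. The module is installed in compiled form; this text tells all that it offers.
- The arm moves only by the tool send_rows, never from a script. Its argument "moves" is a list of rows, each a list of 4 numbers: the shift along the tool's x, y, z in mm, then the turn about the tool's x in degrees. In form: [[tx, ty, tz, yaw], ...]. A call has 1 to 8 rows; each row shifts and turns the commanded pose from where the row before left it, along the tool's axes as they then stand; what a row does not reach is not made up. A row lasts 1/8 s, in which the tool goes at most 62.5 mm and 10.7 degrees, less where a joint would pass 70% of its speed; a pose out of reach is approached as far as the arm can. A call with a gripper value outside its range is refused whole. "hand" is the opening, from 0 (shut) to 1 (fully open), set as the call begins (left out, the last holds). The fingers move at their own pace and stop on an object; the grip force is fixed at half the most. Time passes only in rows, so rows that do not move let the fingers close. It gives the time, the measured TCP pose, the force and the opening at its end, in the units of the state.
- get_obs(): the state, without advancing time (a new reading comes with each control period).
- capture(name): name is "scene" or "side" or "wrist"; returns a dict with "image" (480x640x3 uint8, red, green, blue), "K" (3x3 intrinsics, pixels), "dist" ([k1, k2, p1, p2, k3] as OpenCV has them; the pictures are not rectified), "position" and "attitude" of the camera in the world; the wrist camera has in their place "mount" (4x4, takes a point from camera to tool coordinates, whose origin is the TCP and whose axes are the tool frame's). Camera axes: x right, y down, z forward; pixel columns grow to the right and rows downward; lengths in mm; the calibration is good to about 2 mm. A picture is of the moment at which its call begins: read the wrist's pose just before it. There is no depth.
- close_job(): hands the job in, once; it reports no verdict.
The state is a dict: "time": time; "joint_positions": joint angles; "dq": joint speeds; "tau": joint torques, N m; "tool_pos": TCP position; "tcp_rot": TCP orientation; "contact_force": force on the tool from outside, world axes, zero at the start; "moment": the same for the moment, N m; "grip_width": finger opening in mm.
Only numpy, scipy, OpenCV 4.12 (cv2) and the standard library are available. Lean on these libraries where they do the work, as an engineer would, in place of code of your own. Each camera call takes 0.05 s, during which the arm holds its last target. There are 200 camera calls.

## Working session

There is one attempt and no reset: what is moved stays moved. The work goes in short steps, Python scripts to look and compute and a tool call to move; the robot and the scene stay as the last step left them, time stands still between calls to the robot, and variables do not carry over. Pictures are saved under pics/ and viewed, about 8 in all and at most 12, crops included, and the job is handed in when it is done.

Besides the shell and the picture viewer there is one more tool, called after ">>>" in YAML: its name, and indented under it one key for each argument. send_rows: Moves the arm, as the interface text tells. Its arguments: {"type":"object","properties":{"moves":{"type":"array","items":{"type":"array","items":{"type":"number"}}},"hand":{"type":"number"}},"required":["moves"]}

```bash
mkdir -p pics
cat > h.py <<'E'
import numpy as np, cv2
from plant import get_obs, capture
from scipy.spatial.transform import Rotation as R
def snap(n,f):
    o=get_obs(); c=capture(n); cv2.imwrite('pics/'+f,c['image'][:,:,::-1])
    np.savez('pics/'+f+'.npz',**{k:np.array(v) for k,v in c.items() if k!='image'},tp=o['tool_pos'],tr=o['tcp_rot'])
    return c,o
def ray(f,uv):
    d=np.load('pics/'+f+'.npz')
    p=cv2.undistortPoints(np.array(uv,float).reshape(-1,1,2),d['K'],d['dist']).reshape(-1,2)
    v=np.c_[p,np.ones(len(p))]
    if 'mount' in d:
        T=np.eye(4);T[:3,:3]=R.from_euler('xyz',d['tr']).as_matrix();T[:3,3]=d['tp'];M=T@d['mount']
        return M[:3,3],v@M[:3,:3].T
    a=d['attitude']
    Rm=a if a.shape==(3,3) else (R.from_euler('xyz',a).as_matrix() if a.size==3 else R.from_quat(a).as_matrix())
    return d['position'],v@Rm.T
def atz(f,uv,z):
    o,v=ray(f,uv); z=np.broadcast_to(z,len(v)); return o+v*((z-o[2])/v[:,2])[:,None]
E
python3 - <<'E'
from h import *
for n in ['scene','side','wrist']:
    c,o=snap(n,n+'0.png'); print(n,{k:v for k,v in c.items() if k!='image'})
print(o)
E
```

```text
scene {'K': array([[522.76934374,   0.        , 321.44922989],
       [  0.        , 522.76934374, 247.42357541],
       [  0.        ,   0.        ,   1.        ]]), 'dist': array([-0.12458411,  0.        ,  0.        ,  0.        ,  0.        ]), 'position': array([  -4.76022933, -440.12325145,  655.79835824]), 'attitude': array([-2.3439575 ,  0.0077553 , -1.05618403])}
side {'K': array([[559.38846982,   0.        , 324.39709825],
       [  0.        , 559.38846982, 236.22942231],
       [  0.        ,   0.        ,   1.        ]]), 'dist': array([-0.01085676,  0.        ,  0.        ,  0.        ,  0.        ]), 'position': array([ 405.85319498, -931.35169129,  365.32351312]), 'attitude': array([-1.95806094,  0.01362201, -0.1428137 ])}
wrist {'K': array([[408.77453005,   0.        , 319.90855707],
       [  0.        , 408.77453005, 229.60971853],
       [  0.        ,   0.        ,   1.        ]]), 'dist': array([-0.02612658,  0.        ,  0.        ,  0.        ,  0.        ]), 'mount': array([[ 5.98367761e-04, -2.51811833e-01,  9.67776029e-01,
        -1.57388979e+02],
       [
[... 199 characters left out ...]
+00,  0.00000000e+00,
         1.00000000e+00]])}
{'time': 0.1, 'joint_positions': array([ 1.19999792e+00,  3.42645401e-01,  1.52491141e+00, -1.33973778e-05,
        1.27541096e+00, -1.45982360e-01]), 'dq': array([-0.00048698, -0.00194683, -0.00350015,  0.00075683, -0.0015294 ,
        0.00037515]), 'tau': array([ 6.00265193e-04, -4.32002342e+01, -2.44692868e+01,  7.19414349e-02,
        5.25392150e-02, -4.16217597e-05]), 'tool_pos': array([116.87710894, 511.45277675, 226.12195238]), 'tcp_rot': array([-1.70746209,  1.56942115, -1.93227423]), 'contact_force': array([0.29002264, 0.12482812, 0.3537215 ]), 'moment': array([-0.04754359,  0.05122255, -0.02772465]), 'grip_width': 91.82560745969371}
```

View pics/scene0.png

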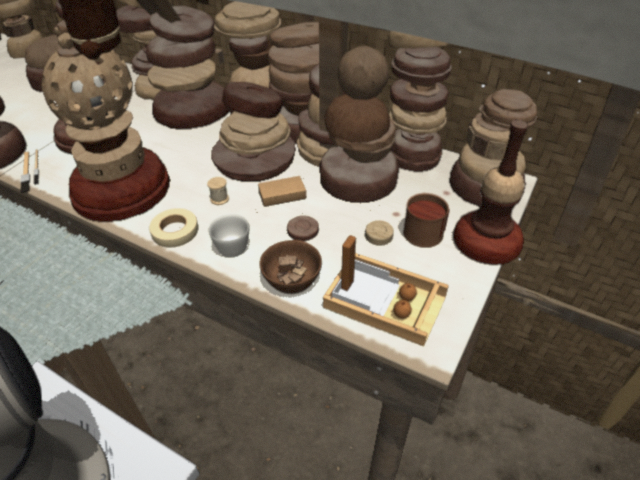

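View pics/side0.png

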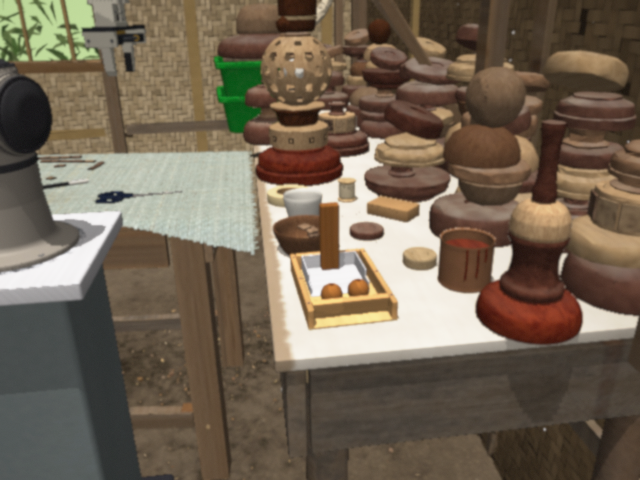

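Scene: scoop and tray around (385,300), beads near (405,300), coconut bowl at (290,267), cup at (230,235). Side: tray at (343,290), beads at (331,292) and (359,288). I'll enlarge crops to read exact points.

Run:
```python
import cv2,numpy as np
a=cv2.imread('pics/scene0.png')[225:345,250:460]; b=cv2.imread('pics/side0.png')[195:335,260:410]
a=cv2.resize(a,None,fx=3.8,fy=3.8,interpolation=3);cv2.imwrite('pics/c1.png',a)
b=cv2.resize(b,None,fx=4.2,fy=4.2,interpolation=3);cv2.imwrite('pics/c2.png',b); print(a.shape,b.shape)
```

```text
(456, 798, 3) (588, 630, 3)
```

View pics/c1.png

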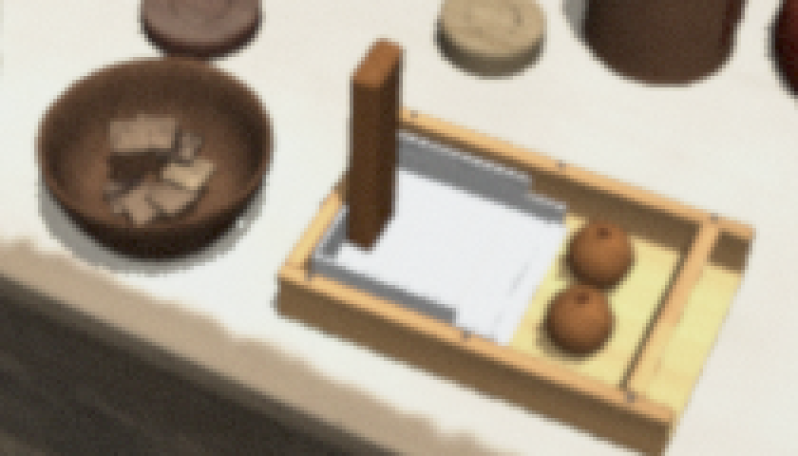

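View pics/c2.png

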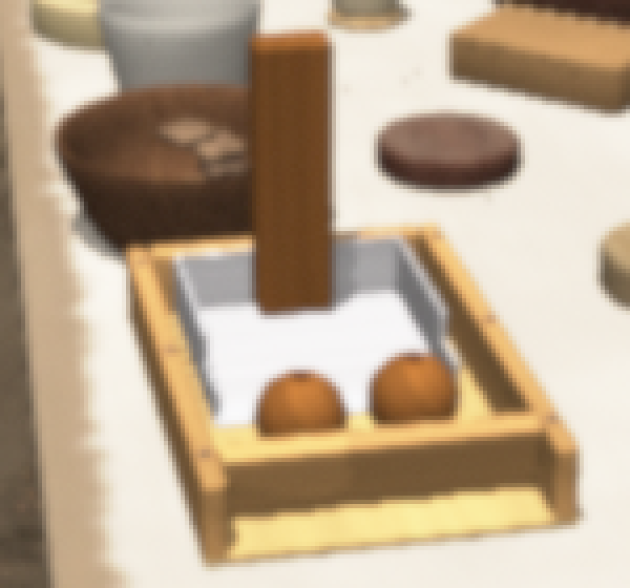

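The crops (scales 3.8 and 4.2) show the post top at c1 (378,63) and c2 (290,40). The bowl rim is centred near c1 (155,142), and the scoop points away from the bowl toward the robot's right.

Run:
```python
from h import *
s=lambda p:np.array(p,float)/3.8+[250,225]; d=lambda p:np.array(p,float)/4.2+[260,195]
np.set_printoptions(precision=1,suppress=True)
print('post scene',atz('scene0.png',s([[378,63]]),109),'side',atz('side0.png',d([[290,40]]),109))
print('bowl scene L R T B',atz('scene0.png',s([[38,142],[272,142],[155,58],[155,226],[155,142]]),41))
print('lip near/far z6',atz('scene0.png',s([[505,343],[560,222]]),6), atz('side0.png',d([[217,425]]),6))
print('walltop scene: rear-near outer, near-front outer, far-front outer',atz('scene0.png',s([[283,275],[672,425],[752,232]]),28))
print('walltop side: rearnear,rearfar,frontnear,frontfar',atz('side0.png',d([[130,252],[437,228],[208,488],[578,448]]),28))
print('beads scene',atz('scene0.png',s([[602,254],[580,320]]),19),'side',atz('side0.png',d([[301,410],[414,392]]),19))
print('side bowl L, T',atz('side0.png',d([[57,145]]),41))
```

```text
post scene [[ 512.6 -191.5  109. ]] side [[ 515.1 -192.8  109. ]]
bowl scene L R T B [[ 461.8  -55.    41. ]
 [ 511.  -143.3   41. ]
 [ 531.2  -71.4   41. ]
 [ 445.3 -124.8   41. ]
 [ 486.5  -99.2   41. ]]
lip near/far z6 [[ 486.3 -267.8    6. ]
 [ 559.1 -260.7    6. ]] [[ 479.  -267.4    6. ]]
walltop scene: rear-near outer, near-front outer, far-front outer [[ 457.6 -178.5   28. ]
 [ 464.2 -347.5   28. ]
 [ 574.1 -340.6   28. ]]
walltop side: rearnear,rearfar,frontnear,frontfar [[ 459.9 -176.1   28. ]
 [ 570.5 -174.    28. ]
 [ 467.4 -345.2   28. ]
 [ 577.7 -340.    28. ]]
beads scene [[ 539.7 -287.3   19. ]
 [ 502.2 -293.3   19. ]] side [[ 503.5 -286.    19. ]
 [ 540.7 -280.1   19. ]]
side bowl L, T [[ 439.2 -101.5   41. ]]
```

Run:
```python
from h import *
np.set_printoptions(precision=3,suppress=True)
print('lamp base L,front,R; cup; bench edge',atz('scene0.png',[[70,200],[105,215],[168,185],[230,250],[20,190],[300,325],[440,378]],0))
o=get_obs(); M=R.from_euler('xyz',o['tcp_rot']).as_matrix(); print(M)
np.set_printoptions(precision=1,suppress=True)
y=M[:,1]; want=np.array([.042,-.999,0])
for w in (want,-want):
    print('turn about tool x',np.degrees(np.arctan2(np.dot(np.cross(y,w),M[:,0]),y@w)))
print('tool shift to above post',M.T@(np.array([514,-192.5,150])-o['tool_pos']))
```

```text
lamp base L,front,R; cup; bench edge [[ 447.833  418.151    0.   ]
 [ 450.045  314.27     0.   ]
 [ 584.717  266.575    0.   ]
 [ 492.212   35.574    0.   ]
 [ 416.781  550.19     0.   ]
 [ 410.277 -161.072    0.   ]
 [ 425.819 -387.492    0.   ]]
[[-0.     0.223  0.975]
 [-0.001  0.975 -0.223]
 [-1.    -0.001 -0.   ]]
turn about tool x 164.71317464124425
turn about tool x -15.286825358755756
tool shift to above post [  76.8 -597.7  544.1]
```

>>> send_rows:
  moves:
    - [0,-42.7,38.9,0]
    - [0,-42.7,38.9,0]
    - [0,-42.7,38.9,0]
    - [0,-42.7,38.9,0]
    - [0,-42.7,38.9,0]
    - [0,-42.7,38.9,0]
    - [0,-42.7,38.9,0]
    - [0,-42.7,38.9,0]
  hand: 0.7

```text
time: 1.15
tool_pos: [344.8, 107.7, 226.8]
tcp_rot: [0.676, 1.57, 0.451]
contact_force: [0.7, 0.1, -0.1]
grip_width: 64.5
```

>>> send_rows:
  moves:
    - [0,-42.7,38.9,0]
    - [0,-42.7,38.9,0]
    - [0,-42.7,38.9,0]
    - [0,-42.7,38.9,0]
    - [0,-42.7,38.9,0]
    - [0,-42.7,38.9,0]
    - [20,0,0,-7.7]
    - [20,0,0,-7.6]

```text
time: 2.15
tool_pos: [514.6, -193.1, 185.5]
tcp_rot: [2.458, 1.57, 2.504]
contact_force: [-0.6, 0.8, -0.1]
grip_width: 64.3
```

Run:
```python
from h import *
c,o=snap('wrist','w1.png');np.set_printoptions(precision=3,suppress=True)
print(o['time'],o['tool_pos'],o['joint_positions'],o['contact_force'],o['grip_width'],R.from_euler('xyz',o['tcp_rot']).as_matrix())
```

```text
2.15 [ 514.585 -193.131  185.511] [-0.499  0.423  1.519  0.     1.201 -2.115] [-0.573  0.769 -0.085] 64.34577589801012 [[-0.001 -0.045  0.999]
 [ 0.001  0.999  0.045]
 [-1.     0.001 -0.001]]
```

View pics/w1.png

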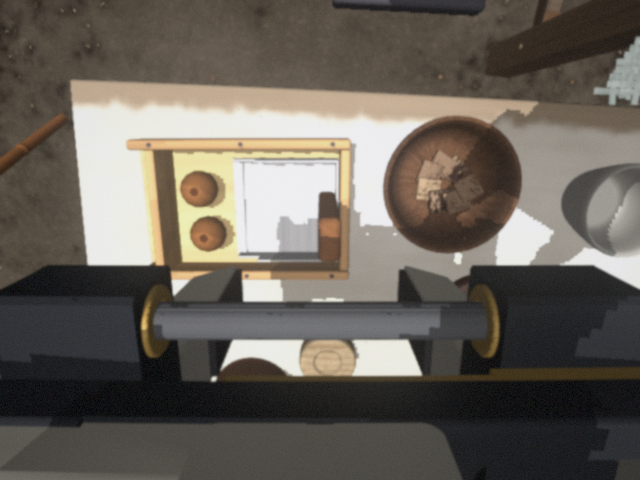

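Wrist picture: the tray is square to the image. Wall corners are at (130,141), (350,141) and (349,277), the bowl rim spans x 384–521 and y 116–252, and the post spans x 319–339. I'll back out the positions.

Run:
```python
from h import *
np.set_printoptions(precision=1,suppress=True)
f='w1.png'
print('tray tops',atz(f,[[350,141],[349,277],[130,141],[165,278]],28))
print('post at top: left,right edge bottom',atz(f,[[319,262],[339,262],[329,262],[340,192]],109), 'base',atz(f,[[319,192],[338,192]],6))
print('lip',atz(f,[[235,158],[242,256]],5)); print('beads',atz(f,[[199,189],[208,233]],19))
print('bowl L R T B',atz(f,[[384,184],[521,184],[452,116],[452,252]],41))
print('cup L',atz(f,[[562,205]],52))
```

```text
tray tops [[ 459.2 -173.1   28. ]
 [ 568.3 -166.9   28. ]
 [ 466.4 -339.7   28. ]
 [ 576.2 -318.4   28. ]]
post at top: left,right edge bottom [[ 528.4 -193.2  109. ]
 [ 527.9 -181.1  109. ]
 [ 528.2 -187.1  109. ]
 [ 485.3 -183.   109. ]] base [[ 502.6 -194.6    6. ]
 [ 501.9 -178.8    6. ]]
lip [[ 477.8 -264.5    5. ]
 [ 561.9 -259.     5. ]]
beads [[ 502.4 -290.7   19. ]
 [ 538.6 -284.3   19. ]]
bowl L R T B [[ 488.7 -146.8   41. ]
 [ 483.9  -44.4   41. ]
 [ 437.7 -102.3   41. ]
 [ 539.1  -89.5   41. ]]
cup L [[496.4 -17.1  52. ]]
```

>>> send_rows:
  moves:
    - [35,0,0,0]
    - [35,0,0,0]
    - [35,0,0,0]
    - [20,0,0,0]
    - [12,0,0,0]
    - [0,0,0,0]

```text
time: 2.95
tool_pos: [514.5, -192.2, 49.4]
tcp_rot: [2.516, 1.57, 2.558]
contact_force: [0.0, -0.8, 0.3]
grip_width: 64.4
```

>>> send_rows:
  moves:
    - [0,0,0,0]
    - [0,0,0,0]
    - [0,0,0,0]
    - [0,0,0,0]
    - [0,0,0,0]
    - [0,0,0,0]
  hand: 0

```text
time: 3.7
tool_pos: [514.7, -192.2, 49.8]
tcp_rot: [1.49, 1.571, 1.532]
contact_force: [0.4, 1.5, 1.5]
grip_width: 13.9
```

>>> send_rows:
  moves:
    - [1,-2,0,0]
    - [0,-8,0,0]
    - [0,-10,0,0]
    - [0,-10,0,0]
    - [0,-8,0,0]
    - [0,-3,0,0]

```text
time: 4.45
tool_pos: [517.1, -233.2, 49.8]
tcp_rot: [0.135, 1.569, 0.177]
contact_force: [0.7, 6.4, 8.6]
grip_width: 13.9
```

>>> send_rows:
  moves:
    - [0,-3,0,0]
    - [0,-3,0,0]
    - [0,-2,0,0]
    - [0,-1,0,0]

```text
time: 4.95
tool_pos: [517.1, -237.4, 50.2]
tcp_rot: [1.543, 1.564, 1.585]
contact_force: [-1.2, 24.5, 20.0]
grip_width: 14.2
```

Run:
```python
from h import *
c,o=snap('side','s2.png');d,_=snap('scene','s2b.png')
a=cv2.resize(c['image'][215:335,280:410,::-1],(400,370),interpolation=3);b=cv2.resize(d['image'][235:345,325:455,::-1],(400,370),interpolation=3)
cv2.imwrite('pics/c3.png',np.hstack([a,b]));print(o['contact_force'],o['tool_pos'],o['time'])
```

```text
[-1.24165084 24.51926854 20.01172632] [ 517.09225602 -237.42344451   50.24161277] 4.95
```

View pics/c3.png

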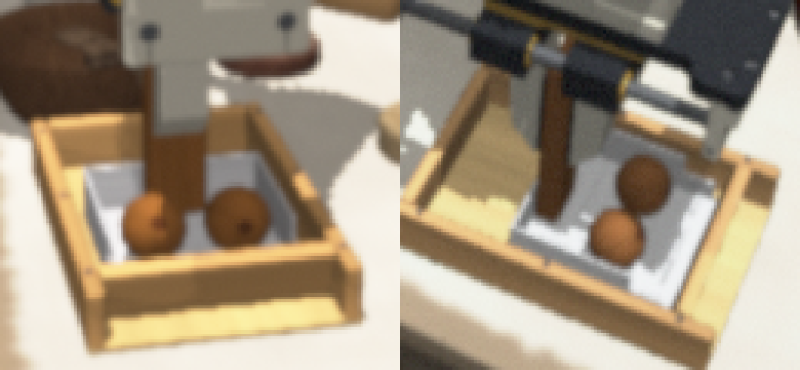

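Both beads sit mid-pan, with the lip at the end wall. Lifting gently.

>>> send_rows:
  moves:
    - [-2,1,0,0]
    - [-4,1,0,0]
    - [-6,0,0,0]
    - [-8,0,0,0]
    - [-10,0,0,0]
    - [-12,0,0,0]
    - [-12,0,0,0]
    - [-12,0,0,0]

```text
time: 6.05
tool_pos: [516.7, -240.4, 115.8]
tcp_rot: [-0.594, 1.57, -0.552]
contact_force: [-0.8, 0.5, -1.1]
grip_width: 14.0
```

>>> send_rows:
  moves:
    - [-8,0,0,0]
    - [-4,1,0,0]
    - [0,3,0,0]
    - [0,6,-2,0]
    - [0,8,-3,0]
    - [0,8,-4,0]
    - [0,8,-4,0]
    - [0,8,-4,0]

```text
time: 7.05
tool_pos: [497.6, -198.4, 126.7]
tcp_rot: [1.842, 1.571, 1.885]
contact_force: [-0.4, -0.4, -1.6]
grip_width: 13.9
```

Run:
```python
from h import *
c,o=snap('side','s3.png');d,_=snap('scene','s3b.png')
a=cv2.resize(c['image'][140:320,250:430,::-1],(400,400),interpolation=3);b=cv2.resize(d['image'][160:340,280:460,::-1],(400,400),interpolation=3)
cv2.imwrite('pics/c4.png',np.hstack([a,b]));print(o['contact_force'],o['tool_pos'],o['time'])
```

```text
[-0.36041896 -0.35307923 -1.5704256 ] [ 497.56074962 -198.41032982  126.7046077 ] 7.05
```

View pics/c4.png

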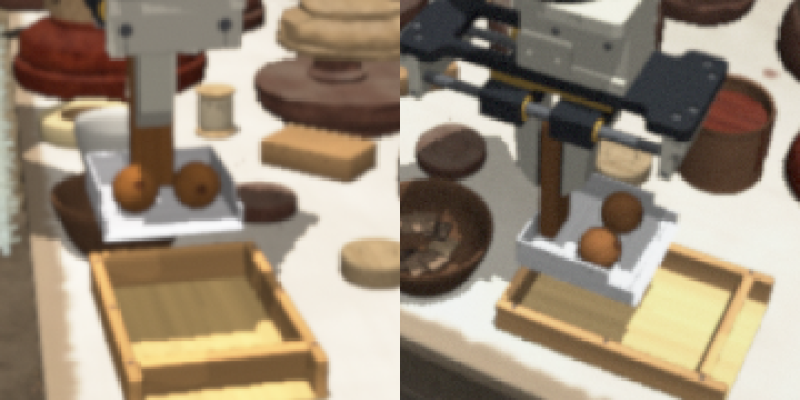

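Both beads are in the pan with the tray empty. The tool cannot pitch, so I'll carry the scoop slowly past the bowl. Then I'll jerk it to a stop with the lip over the bowl, so the beads roll out over the low ridge.

>>> send_rows:
  moves:
    - [0,10,-2,0]
    - [0,12,-2,0]
    - [0,12,0,0]
    - [0,12,0,0]
    - [0,12,0,0]
    - [0,12,0,0]
    - [0,12,0,0]
    - [0,12,0,0]

```text
time: 8.15
tool_pos: [489.9, -104.5, 126.7]
tcp_rot: [1.559, 1.571, 1.601]
contact_force: [-0.4, -0.1, -1.0]
grip_width: 13.7
```

>>> send_rows:
  moves:
    - [0,12,0,0]
    - [0,12,0,0]
    - [0,12,0,0]
    - [0,12,0,0]
    - [0,12,0,0]
    - [0,12,0,0]
    - [0,12,0,0]
    - [0,12,0,0]

```text
time: 9.15
tool_pos: [485.9, -8.6, 126.7]
tcp_rot: [0.962, 1.571, 1.005]
contact_force: [0.2, -0.1, -1.8]
grip_width: 14.0
```

>>> send_rows:
  moves:
    - [0,12,0,0]
    - [0,12,0,0]
    - [0,12,0,0]
    - [0,12,0,0]
    - [0,12,0,0]
    - [0,12,0,0]
    - [0,12,0,0]
    - [0,10,0,0]

```text
time: 10.15
tool_pos: [481.9, 85.3, 126.7]
tcp_rot: [1.187, 1.571, 1.229]
contact_force: [-1.0, 1.0, -0.9]
grip_width: 14.1
```

>>> send_rows:
  moves:
    - [0,8,0,0]
    - [2,6,0,0]
    - [5,4,0,0]
    - [6,0,0,0]
    - [4,0,0,0]
    - [2,0,0,0]
    - [0,0,0,0]
    - [0,0,0,0]

```text
time: 11.15
tool_pos: [481.3, 102.4, 107.9]
tcp_rot: [0.163, 1.57, 0.205]
contact_force: [-0.8, 1.2, -0.5]
grip_width: 13.9
```

Run:
```python
from h import *
c,o=snap('side','s4.png');d,_=snap('scene','s4b.png')
a=cv2.resize(c['image'][120:320,220:420,::-1],(400,400),interpolation=3);b=cv2.resize(d['image'][130:330,160:360,::-1],(400,400),interpolation=3)
cv2.imwrite('pics/c5.png',np.hstack([a,b]));print(o['contact_force'],o['tool_pos'],o['time'])
```

```text
[-0.81084906  1.15685497 -0.50068056] [481.34132779 102.44390445 107.87503876] 11.15
```

View pics/c5.png

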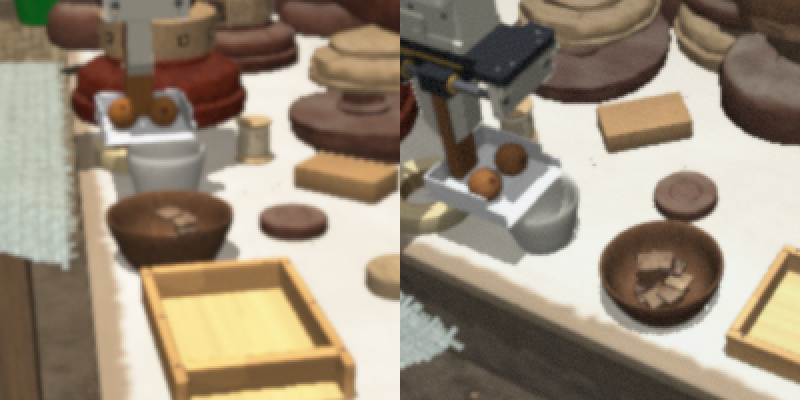

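>>> send_rows:
  moves:
    - [0,-20,0,0]
    - [0,-33,0,0]
    - [0,-52,0,0]
    - [0,0,0,0]
    - [0,0,0,0]
    - [0,0,0,0]
    - [0,0,0,0]
    - [0,0,0,0]

```text
time: 12.25
tool_pos: [485.6, -1.8, 107.7]
tcp_rot: [0.865, 1.571, 0.908]
contact_force: [0.4, -0.2, -0.8]
grip_width: 13.9
```

Run:
```python
from h import *
c,o=snap('side','s5.png');d,_=snap('scene','s5b.png')
a=cv2.resize(c['image'][140:320,240:420,::-1],(400,400),interpolation=3);b=cv2.resize(d['image'][150:330,200:380,::-1],(400,400),interpolation=3)
cv2.imwrite('pics/c6.png',np.hstack([a,b]));print(o['contact_force'],o['tool_pos'],o['time'])
```

```text
[ 0.36022162 -0.23036398 -0.75275638] [485.60274151  -1.79622243 107.74201157] 12.25
```

View pics/c6.png

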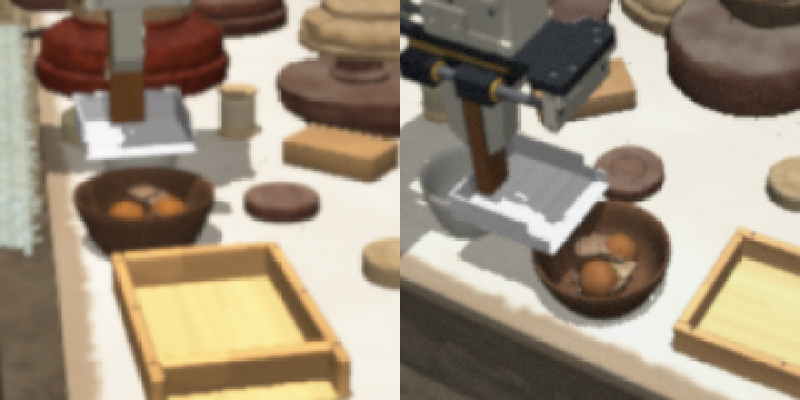

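Both beads are in the bowl, which hasn't visibly moved, and the pan is empty. Returning the scoop to the tray.

>>> send_rows:
  moves:
    - [-10,0,0,0]
    - [-15,-8,0,0]
    - [0,-20,3,0]
    - [0,-30,4,0]
    - [0,-34,4,0]
    - [0,-34,4,0]
    - [0,-34,4,0]
    - [0,-28,2,0]

```text
time: 13.35
tool_pos: [514.8, -190.8, 133.4]
tcp_rot: [-0.467, 1.57, -0.426]
contact_force: [0.5, 0.7, -1.3]
grip_width: 13.8
```

>>> send_rows:
  moves:
    - [0,-15,0,0]
    - [0,-6.5,0,0]
    - [20,0,0,0]
    - [25,0,0,0]
    - [20,0,0,0]
    - [10,0,0,0]
    - [4,0,0,0]
    - [0,0,0,0]

```text
time: 14.35
tool_pos: [515.7, -210.7, 54.1]
tcp_rot: [-0.307, 1.57, -0.265]
contact_force: [0.1, 0.2, -1.0]
grip_width: 13.7
```

Settling gently onto the floor (contact expected near z ≈ 50).

>>> send_rows:
  moves:
    - [2,0,0,0]
    - [1,0,0,0]
    - [1,0,0,0]
    - [0.5,0,0,0]
    - [0,0,0,0]

```text
time: 14.98
tool_pos: [515.6, -210.9, 49.7]
tcp_rot: [-0.421, 1.57, -0.379]
contact_force: [-0.9, 0.2, 5.4]
grip_width: 13.6
```

Contact (5 N up). Release and retreat.

>>> send_rows:
  moves:
    - [-0.5,0,0,0]
    - [0,0,0,0]
    - [0,0,0,0]
    - [0,0,0,0]
    - [0,0,0,0]
  hand: 0.7

```text
time: 15.6
tool_pos: [515.4, -210.8, 49.6]
tcp_rot: [1.86, 1.571, 1.902]
contact_force: [1.4, -0.5, 0.2]
grip_width: 59.4
```

>>> send_rows:
  moves:
    - [-10,0,0,0]
    - [-25,0,0,0]
    - [-35,0,0,0]
    - [-35,0,0,0]
    - [-35,0,0,0]
    - [-20,0,0,0]
    - [0,0,0,0]
    - [0,0,0,0]

```text
time: 16.6
tool_pos: [515.0, -210.5, 209.0]
tcp_rot: [2.493, 1.569, 2.535]
contact_force: [0.3, 0.3, -0.3]
grip_width: 64.3
```

Run:
```python
from h import *
c,o=snap('side','s6.png');d,_=snap('scene','s6b.png')
a=cv2.resize(c['image'][160:340,240:420,::-1],(400,400),interpolation=3);b=cv2.resize(d['image'][180:360,250:430,::-1],(400,400),interpolation=3)
cv2.imwrite('pics/c7.png',np.hstack([a,b]));print(o['contact_force'],o['tool_pos'],o['time'])
```

```text
[ 0.32376836  0.34410496 -0.28044509] [ 514.96454529 -210.54799609  208.9763616 ] 16.6
```

View pics/c7.png

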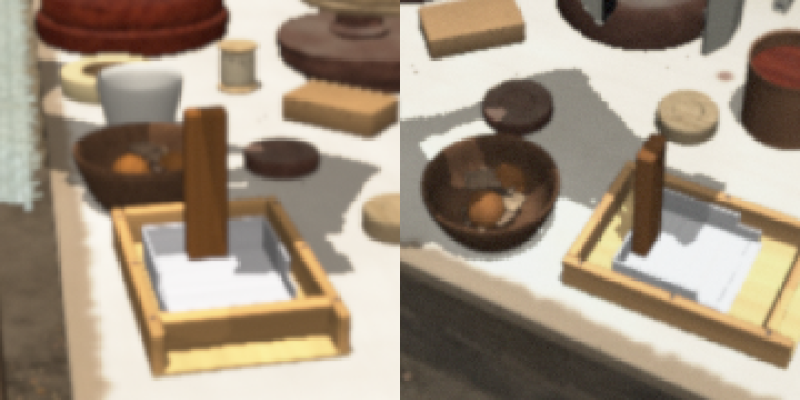

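The scoop stands flat in the tray, both beads are in the bowl, and the gripper is clear of everything.

```bash
python3 -c "
from plant import close_job; print(close_job())"
```

```text
the job is handed in; nothing more can be done
None
```

Both beads are in the coconut-shell bowl and the scoop is standing flat in the tray, released. I handed the job in at about 16.6 s of the 51 s allowed.

- **Scooping:** I gripped the post and slid the pan flat until the lip met the end wall. The push read 24.5 N. Both beads went into the pan in that one scoop.
- **Emptying:** The tool cannot pitch with this interface, so I did not tip the scoop by tilting it. Instead I brought it forward at about 0.4 m/s and stopped it with the lip over the bowl. Both beads rolled over the ridge and dropped in.
- **Last checks:** The final side and scene pictures show both beads in the bowl, the bowl where it was by eye (I did not re-measure it), and the cup undisturbed. The gripper is about 100 mm clear above the post with the wrist force near zero. The fingers never touched the beads.

No check failed or disagreed, apart from differences of up to about 5 mm between camera views for the post position.

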